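Lift the price-card block out of the interlocked display row

ROBOT

A 6-joint arm with a two-finger parallel gripper is mounted at the origin on a cart in front of the work surface, level with it; the furniture and walls round the work are solid. World frame = base frame: x ahead of the robot, y to its left, z up, the work surface at z = 0. Lengths are in m, angles in rad, forces in N, time in s.
With the tool pointing down it reaches from about 0.25 to 0.775 m from the base axis. Payload 4 kg.
Tool frame: the origin (TCP) lies where the fingers leave the gripper's body, on its centre line; the fingertips stand 97 mm ahead of it and the grasp point (between the pads) lies 78 mm ahead of it; z points along the fingers, y is the line along which they close (so a half turn about z gives the same grasp; the last joint's range is limited). The gripper opens to 94 mm and grips with 3 to 60 N. Pads are 16 mm wide; open, the fingers measure 119 mm over their backs; the gripper's body (75 mm by 177 mm) begins 78 mm behind the grasp point.
Start: joints at [-1.246, 0.087, 1.371, -0, 1.684, -0.103], TCP at [0.228, -0.5, 0.303] pointing down, gripper open.
Joint ranges: [-3.1, 3.1], [-0.76, 2.03], [0.27, 2.55], [-1.08, 4.22], [0.17, 2.65], [-2.57, 2.57]. Speed limits (rad/s): [2.79, 2.79, 3.14, 3.14, 3.14, 3.14].

INTERFACE

Orientations are given as [roll, pitch, yaw] about the fixed x, y, z axes, in that order (R = Rz(yaw) Ry(pitch) Rx(roll)).
In Python, from bench import robot, eyes gives the robot as it stands. The module is installed in compiled form; this text tells all that it offers.
- The arm moves only by the tool carry_out, never from a script. Its argument "deltas" is a list of rows, each an object of numbers: "dx", "dy", "dz": the shift along the tool's x, y, z each as a share of 0.02 m, from -1 to 1; "wx", "wy", "wz": the turn, a rotation vector about the tool's x, y, z each as a share of 0.12 rad, from -1 to 1; "gripper": the closure in counts, from 0 (fully open) to 255 (shut). In form: [{"dx": .., "dy": .., "dz": .., "wx": .., "wy": .., "wz": .., "gripper": ..}, ...]. A call has 1 to 20 rows; each row shifts and turns the commanded pose from where the row before left it, along the tool's axes as they then stand; what a row does not reach is not made up. A row lasts 1/12 s, in which the tool goes at most 41.7 mm and 7.16 degrees, less where a joint would pass 70% of its speed; a pose out of reach is approached as far as the arm can. A call with a number of a shift or a turn outside -1 to 1 is refused whole. A call with a gripper value outside its range is refused whole. The fingers move at their own pace and stop on an object; the grip force is fixed at half the most. Time passes only in rows, so rows that do not move let the fingers close. It gives the time, the measured TCP pose, the force, the opening and the grip force at its end, in the units of the state.
- robot.get_obs(): the state, without advancing time (a new reading comes with each control period).
- eyes.snapshot(name): name is "side" or "top" or "wrist"; returns the picture (420x560x3 uint8, red, green, blue); there is no depth.
- eyes.get_calibration(name): a dict with "fovy" (degrees; the focal length in pixels is half the picture's height over the tangent of half this angle, whatever the lens; pixels are square), "cx", "cy" (the principal point, pixels), "R" (3x3) and "t" (3): a world point X has camera coordinates R X + t. Camera axes: x right, y down, z forward; pixel columns grow to the right and rows downward; lengths in m; the calibration is good to about 2 mm. A picture is of the moment at which its call begins: read the wrist's pose just before it. get_calibration takes no time and is no camera call; for the wrist camera it gives the pose at the moment of the call.
- robot.close_job(): hands the job in; it is judged then, once.
The state is a dict: "time": time; "joint_positions": joint angles; "qvel": joint speeds; "joint_torque": joint torques, N m; "tool_pos": TCP position; "ee_rot": TCP orientation; "wrist_force": force on the tool from outside, world axes, zero at the start; "wrist_torque": the same for the moment, N m; "width": finger opening in m; "finger_force": force on a finger pad.
Only numpy, scipy, OpenCV 4.12 (cv2) and the standard library are available. Lean on these libraries where they do the work, as an engineer would, in place of code of your own. Each camera call takes 0.05 s, during which the arm holds its last target. There are 200 camera calls.

TASK

The stock shown at the price-card block is sold out. Find the wooden block that carries the flat upright card board in the dovetailed display row, lift it straight up out from between its neighbours, and set it down gently, standing upright, in the empty plywood tray; leave the other blocks of the row where they stand.

Things in the scene. Friction and masses are not known exactly. Their poses are not given: they have to be found in the camera images.
- card_block_center (a point): Loose wooden block, 80 (local x) x 62 (local y, along the row, which runs away from the robot; plus the 18 mm tongue at +y) x 36 mm high, 0.25 kg; on it an upright flat board to grip: 14 mm thick in x, 40 wide in y, 50 high (whole: 86 high). Point: board's axis, 43 mm above the underside; z up. In one of 3 middle places of the row, dovetailed to both neighbours over the full 36 mm, 4-6 mm play: comes free only upward.
- post_block_center (a point): Neighbour in the row, not to be moved: loose block like the others (80 x 62 x 36 mm, 18 mm long dovetail tongue at +y, socket at -y, 0.5 kg), carrying a round post with mushroom head, 34 mm across, 44 mm high (80 over all). Point: middle of its body, 18 mm above the underside. Middle blocks stand 66 mm centre to centre.
- disc_block_center (a point): Neighbour in the row, not to be moved: same loose block, 0.5 kg, carrying a low round disc, 44 mm across, 14 mm high (50 over all). Point: middle of its body, 18 mm above the underside. Beyond the 3 middle blocks the row has fixed end blocks, 36 mm high, each with a round wooden knob on top, up to 97 mm above the table.
- tray: An empty square open plywood tray, 155 x 155 mm outside, 38 mm high, walls and floor 5 mm thick, fixed to the table to the right of the row. Origin: centre of its underside, on the table; its floor is 5 mm above that. z up.

How it is judged:
By the outcome, as a careful person would: the job done as asked, in the order asked, and still so for the second after the job is handed in, with the robot touching nothing.
It also fails if it takes over 38 s, if anything falls off the work surface, if the arm or the gripper's body presses on something with over 40 N, if the wrist force passes 120 N, or if a joint passes its speed limit or range.

## Working session

There is one attempt and no reset: what is moved stays moved. The work goes in short steps, Python scripts to look and compute and a tool call to move; the robot and the scene stay as the last step left them, time stands still between calls to the robot, and variables do not carry over. Pictures are saved under pics/ and viewed, at most 10 in all, crops included, and the job is handed in when it is done.

Besides the shell and the picture viewer there is one more tool, called after "Request:" as name(argument=value, ...) on one line, values as JSON. carry_out: Moves the arm, as the interface text tells. Shift numbers are shares of 0.02 m and turn numbers shares of 0.12 rad, none past 1 either way. Its arguments: {"type":"object","properties":{"deltas":{"type":"array","items":{"type":"object","properties":{"dx":{"type":"number"},"dy":{"type":"number"},"dz":{"type":"number"},"wx":{"type":"number"},"wy":{"type":"number"},"wz":{"type":"number"},"gripper":{"type":"number"}}}}},"required":["deltas"]}

```bash
mkdir -p pics
python3 - <<'E'
from bench import robot, eyes
import cv2
for n in ("top","side"):
    im=eyes.snapshot(n); cv2.imwrite(f"pics/{n}0.png",im[...,::-1])
    c=eyes.get_calibration(n); print(n,c)
o=robot.get_obs(); print(o["time"],o["tool_pos"],o["ee_rot"],o["width"])
E
```

```text
top {'fovy': 47.03950287229346, 'cx': 275.77994824499535, 'cy': 212.6635700747243, 'R': array([[-0.01092763, -0.9997702 ,  0.01844266],
       [-0.99620709,  0.00929272, -0.08651636],
       [ 0.08632509, -0.01931813, -0.99607971]]), 't': array([-0.05783181,  0.53532278,  0.96656417])}
side {'fovy': 57.729267357909805, 'cx': 275.949838630898, 'cy': 205.52076848349253, 'R': array([[-0.99862066,  0.04650313, -0.02437711],
       [ 0.04383902,  0.48297625, -0.87453535],
       [-0.02889506, -0.87439774, -0.48434871]]), 't': array([0.52081992, 0.03547277, 0.8794673 ])}
0.1 [ 0.22806911 -0.50017067  0.30162818] [-3.13965818e+00 -1.96690329e-04  4.27805332e-01] 0.09374551383114914
```

View pics/top0.png

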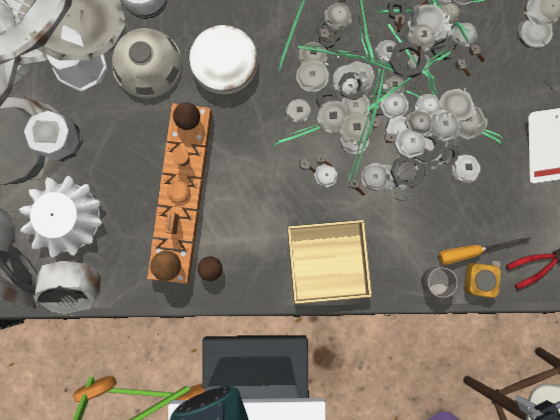

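View pics/side0.png

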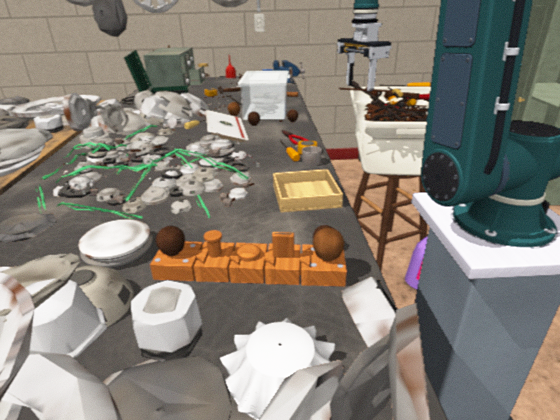

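The top view shows the row from (165,265) to (187,115). The card block is the middle place nearest the robot, at (173,221), with the disc at (178,190), the post at (181,158) and the tray around (330,262). In the side view the card is at (284,245). I'll zoom in for exact corners.

Run:
```python
import cv2, numpy as np
a=cv2.imread("pics/top0.png")[190:300,140:220]; b=cv2.imread("pics/side0.png")[220:290,230:360]
cv2.imwrite("pics/z1.png",np.hstack([cv2.resize(a,None,fx=5,fy=5,interpolation=2), cv2.copyMakeBorder(cv2.resize(b,None,fx=3,fy=3,interpolation=2),0,340,0,0,0)]))
```

```text
(no output)
```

View pics/z1.png

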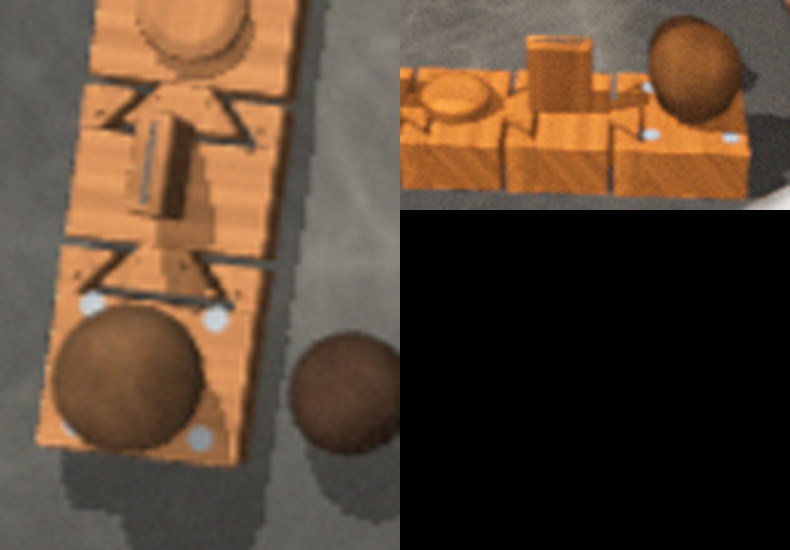

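The board top spans zoom (133–172, 115–213), next to a card-block body with corners near (66,237), (272,258), (83,86) and (292,108). Next I turn these into positions.

```bash
cat > h.py <<'E'
import numpy as np, cv2
from bench import robot, eyes
from scipy.spatial.transform import Rotation as Ro
def cast(c,uv,z):
    f=210/np.tan(np.radians(c["fovy"])/2); uv=np.atleast_2d(uv)
    d=np.c_[(uv[:,0]-c["cx"])/f,(uv[:,1]-c["cy"])/f,np.ones(len(uv))]@c["R"]
    o=-c["R"].T@c["t"]; return o+d*((z-o[2])/d[:,2])[:,None]
E
python3 - <<'E'
from h import *
c=eyes.get_calibration("top"); s=eyes.get_calibration("side")
Z=lambda p:(np.array(p,float)+.5)/5-.5+[140,190]
b=cast(c,Z([(66,237),(272,258),(292,108),(83,86)]),.036); print("body",b.round(4),b.mean(0))
t=cast(c,Z([(133,210),(160,215),(174,118),(147,113)]),.086); print("board",t.round(4),t.mean(0))
S=lambda p:(np.array(p,float)-[400,0]+.5)/3-.5+[230,220]
print("side board top",cast(s,S([(527,42),(592,43)]),.086).round(4))
for e in ((0,1),(3,2)): v=b[e[1]]-b[e[0]]; print("yaw",np.arctan2(v[0],-v[1]),np.linalg.norm(v))
for e in ((0,3),(1,2)): v=b[e[1]]-b[e[0]]; print("rowyaw",np.arctan2(v[1],v[0]),np.linalg.norm(v))
# knobs for row direction, tray
im=cv2.imread("pics/top0.png"); h=cv2.cvtColor(im,cv2.COLOR_BGR2HSV)
k=cast(c,[(165.5,265.5),(187,116)],.07); v=k[1]-k[0]; print("knobs",k,np.arctan2(v[1],v[0]))
m=cv2.inRange(h,(15,40,60),(35,255,255)); m[:, :270]=0; m[:,400:]=0; m[:200]=0; m[310:]=0
q=max(cv2.findContours(m,0,1)[0],key=cv2.contourArea); r=cv2.boxPoints(cv2.minAreaRect(q)); T=cast(c,r,.038); print("tray",r,T.round(4),T.mean(0),np.linalg.norm(T[1]-T[0]),np.linalg.norm(T[2]-T[1]))
o=robot.get_obs();print(o["tool_pos"],Ro.from_euler("xyz",o["ee_rot"]).as_matrix().round(3))
E
```

```text
body [[0.4869 0.1846 0.036 ]
 [0.4776 0.102  0.036 ]
 [0.5381 0.0942 0.036 ]
 [0.5478 0.1784 0.036 ]] [0.51259011 0.13980179 0.036     ]
board [[0.495  0.1475 0.086 ]
 [0.493  0.1372 0.086 ]
 [0.5301 0.1322 0.086 ]
 [0.5321 0.1425 0.086 ]] [0.51254532 0.13983262 0.086     ]
side board top [[0.5333 0.1408 0.086 ]
 [0.4938 0.1453 0.086 ]]
yaw -0.11202619740186688 0.0830577957498035
yaw -0.11472587855353258 0.08476829545501757
rowyaw -0.10086991878681684 0.061209688595951765
rowyaw -0.12887246552395207 0.06098568595196998
knobs [[0.43035383 0.15158868 0.07      ]
 [0.72482378 0.11169401 0.07      ]] -0.1346597224231056
tray [[286.01456 225.96301]
 [364.83267 218.92566]
 [371.81467 297.12372]
 [292.99655 304.16107]] [[ 0.5063 -0.0833  0.038 ]
 [ 0.519  -0.2434  0.038 ]
 [ 0.3622 -0.2532  0.038 ]
 [ 0.3503 -0.0953  0.038 ]] [ 0.4344574  -0.16879792  0.038     ] 0.16056072376567332 0.1571883506987503
[ 0.22806911 -0.50017067  0.30162818] [[ 0.91   0.415 -0.001]
 [ 0.415 -0.91   0.002]
 [ 0.    -0.002 -1.   ]]
```

Request:
carry_out(deltas=[{"wz": 0.5}, {"wz": 0.9}, {"wz": 0.9}, {"wz": 0.9}, {"wz": 0.9}, {"wz": 0.45}, {"dx": 0.15, "dy": -0.4}, {"dx": 0.28, "dy": -0.9}, {"dx": 0.28, "dy": -0.9}, {"dx": 0.28, "dy": -0.9}, {"dx": 0.28, "dy": -0.9}, {"dx": 0.28, "dy": -0.9}, {"dx": 0.28, "dy": -0.9}, {"dx": 0.28, "dy": -0.9}, {"dx": 0.28, "dy": -0.9}, {"dx": 0.28, "dy": -0.9}, {"dx": 0.28, "dy": -0.9}, {"dx": 0.28, "dy": -0.9}, {"dx": 0.28, "dy": -0.9}, {"dx": 0.28, "dy": -0.9}])

```text
invalid input
```

Request:
carry_out(deltas=[{"dx": 0.28, "dy": -0.9}, {"dx": 0.28, "dy": -0.9}, {"dx": 0.28, "dy": -0.9}, {"dx": 0.28, "dy": -0.9}, {"dx": 0.28, "dy": -0.9}, {"dx": 0.28, "dy": -0.9}, {"dx": 0.28, "dy": -0.9}, {"dx": 0.28, "dy": -0.9}, {"dx": 0.28, "dy": -0.9}, {"dx": 0.28, "dy": -0.9}, {"dx": 0.28, "dy": -0.9}, {"dx": 0.28, "dy": -0.9}, {"dx": 0.28, "dy": -0.9}, {"dx": 0.28, "dy": -0.9}, {"dx": 0.28, "dy": -0.9}, {"dx": 0.28, "dy": -0.9}, {"dx": 0.28, "dy": -0.9}, {"dx": 0.28, "dy": -0.9}, {"dx": 0.2, "dy": -0.4}, {}])

```text
invalid input
```

Run:
```python
from h import *
o=robot.get_obs();print(o["time"],o["tool_pos"],o["ee_rot"],o["joint_positions"])
im=eyes.snapshot("wrist"); cv2.imwrite("pics/w1.png",im[...,::-1])
```

```text
0.1 [ 0.22806911 -0.50017067  0.30162818] [-3.13965818e+00 -1.96690329e-04  4.27805332e-01] [-1.24612211e+00  8.78965912e-02  1.37207230e+00 -3.52810383e-06
  1.68356821e+00 -1.03131701e-01]
```

View pics/w1.png

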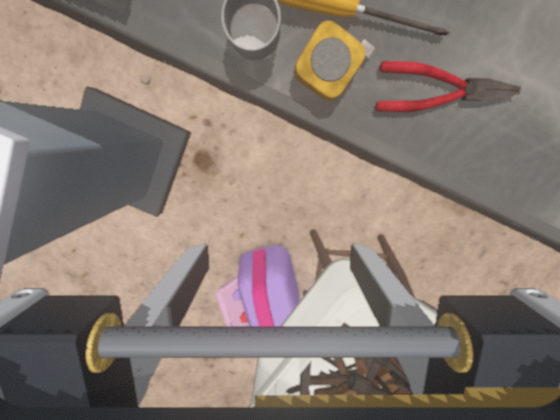

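The picture shows the floor and tools under the start pose, so the arm has not moved: both calls were refused. I'll send rows with every field filled.

Request:
carry_out(deltas=[{"dx": 0, "dy": 0, "dz": 0, "wx": 0, "wy": 0, "wz": 0.5, "gripper": 0}, {"dx": 0, "dy": 0, "dz": 0, "wx": 0, "wy": 0, "wz": 0.9, "gripper": 0}, {"dx": 0, "dy": 0, "dz": 0, "wx": 0, "wy": 0, "wz": 0.9, "gripper": 0}, {"dx": 0, "dy": 0, "dz": 0, "wx": 0, "wy": 0, "wz": 0.9, "gripper": 0}, {"dx": 0, "dy": 0, "dz": 0, "wx": 0, "wy": 0, "wz": 0.9, "gripper": 0}, {"dx": 0, "dy": 0, "dz": 0, "wx": 0, "wy": 0, "wz": 0.45, "gripper": 0}, {"dx": 0.15, "dy": -0.4, "dz": 0, "wx": 0, "wy": 0, "wz": 0, "gripper": 0}, {"dx": 0.28, "dy": -0.9, "dz": 0, "wx": 0, "wy": 0, "wz": 0, "gripper": 0}, {"dx": 0.28, "dy": -0.9, "dz": 0, "wx": 0, "wy": 0, "wz": 0, "gripper": 0}, {"dx": 0.28, "dy": -0.9, "dz": 0, "wx": 0, "wy": 0, "wz": 0, "gripper": 0}, {"dx": 0.28, "dy": -0.9, "dz": 0, "wx": 0, "wy": 0, "wz": 0, "gripper": 0}, {"dx": 0.28, "dy": -0.9, "dz": 0, "wx": 0, "wy": 0, "wz": 0, "gripper": 0}, {"dx": 0.28, "dy": -0.9, "dz": 0, "wx": 0, "wy": 0, "wz": 0, "gripper": 0}, {"dx": 0.28, "dy": -0.9, "dz": 0, "wx": 0, "wy": 0, "wz": 0, "gripper": 0}, {"dx": 0.28, "dy": -0.9, "dz": 0, "wx": 0, "wy": 0, "wz": 0, "gripper": 0}, {"dx": 0.28, "dy": -0.9, "dz": 0, "wx": 0, "wy": 0, "wz": 0, "gripper": 0}, {"dx": 0.28, "dy": -0.9, "dz": 0, "wx": 0, "wy": 0, "wz": 0, "gripper": 0}, {"dx": 0.28, "dy": -0.9, "dz": 0, "wx": 0, "wy": 0, "wz": 0, "gripper": 0}, {"dx": 0.28, "dy": -0.9, "dz": 0, "wx": 0, "wy": 0, "wz": 0, "gripper": 0}, {"dx": 0.28, "dy": -0.9, "dz": 0, "wx": 0, "wy": 0, "wz": 0, "gripper": 0}])

```text
time: 1.82
tool_pos: [0.3321, -0.2675, 0.3025]
ee_rot: [-3.141, 0.0, -0.116]
wrist_force: [0.4, -0.1, -1.1]
width: 0.0939
finger_force: 0.0
```

Request:
carry_out(deltas=[{"dx": 0.3, "dy": -1, "dz": 0, "wx": 0, "wy": 0, "wz": 0, "gripper": 0}, {"dx": 0.3, "dy": -1, "dz": 0, "wx": 0, "wy": 0, "wz": 0, "gripper": 0}, {"dx": 0.3, "dy": -1, "dz": 0, "wx": 0, "wy": 0, "wz": 0, "gripper": 0}, {"dx": 0.3, "dy": -1, "dz": 0, "wx": 0, "wy": 0, "wz": 0, "gripper": 0}, {"dx": 0.3, "dy": -1, "dz": 0, "wx": 0, "wy": 0, "wz": 0, "gripper": 0}, {"dx": 0.3, "dy": -1, "dz": 0, "wx": 0, "wy": 0, "wz": 0, "gripper": 0}, {"dx": 0.3, "dy": -1, "dz": 0, "wx": 0, "wy": 0, "wz": 0, "gripper": 0}, {"dx": 0.3, "dy": -1, "dz": 0, "wx": 0, "wy": 0, "wz": 0, "gripper": 0}, {"dx": 0.3, "dy": -1, "dz": 0, "wx": 0, "wy": 0, "wz": 0, "gripper": 0}, {"dx": 0.3, "dy": -1, "dz": 0, "wx": 0, "wy": 0, "wz": 0, "gripper": 0}, {"dx": 0.3, "dy": -1, "dz": 0, "wx": 0, "wy": 0, "wz": 0, "gripper": 0}, {"dx": 0.3, "dy": -1, "dz": 0, "wx": 0, "wy": 0, "wz": 0, "gripper": 0}, {"dx": 0.3, "dy": -1, "dz": 0, "wx": 0, "wy": 0, "wz": 0, "gripper": 0}, {"dx": 0.3, "dy": -1, "dz": 0, "wx": 0, "wy": 0, "wz": 0, "gripper": 0}, {"dx": 0.3, "dy": -1, "dz": 0, "wx": 0, "wy": 0, "wz": 0, "gripper": 0}, {"dx": 0.3, "dy": -1, "dz": 0, "wx": 0, "wy": 0, "wz": 0, "gripper": 0}, {"dx": 0.3, "dy": -1, "dz": 0, "wx": 0, "wy": 0, "wz": 0, "gripper": 0}, {"dx": 0.4, "dy": -1, "dz": 0, "wx": 0, "wy": 0, "wz": 0, "gripper": 0}, {"dx": 0.5, "dy": -1, "dz": 0, "wx": 0, "wy": 0, "wz": 0, "gripper": 0}, {"dx": 0.3, "dy": -1, "dz": 0, "wx": 0, "wy": 0, "wz": 0, "gripper": 0}])

```text
time: 3.48
tool_pos: [0.5043, 0.1147, 0.3023]
ee_rot: [3.142, 0.0, -0.116]
wrist_force: [0.8, 0.0, 0.1]
width: 0.0938
finger_force: 0.0
```

Request:
carry_out(deltas=[{"dx": 0.25, "dy": -0.8, "dz": 0, "wx": 0, "wy": 0, "wz": 0, "gripper": 0}, {"dx": 0.0, "dy": -0.5, "dz": 0, "wx": 0, "wy": 0, "wz": 0, "gripper": 0}, {"dx": 0, "dy": 0, "dz": 0, "wx": 0, "wy": 0, "wz": 0, "gripper": 0}])

```text
time: 3.73
tool_pos: [0.5119, 0.1403, 0.3021]
ee_rot: [-3.141, 0.001, -0.115]
wrist_force: [-0.6, -0.1, 0.3]
width: 0.0942
finger_force: 0.0
```

Run:
```python
from h import *
o=robot.get_obs();print(o["time"],o["tool_pos"],o["ee_rot"],o["joint_positions"])
c=eyes.get_calibration("wrist"); print(c)
im=eyes.snapshot("wrist"); cv2.imwrite("pics/w2.png",im[...,::-1])
```

```text
3.7333 [0.51187578 0.14028958 0.3021116 ] [-3.14134261e+00  1.35787188e-03 -1.14528408e-01] [1.60364167e-01 4.50545026e-02 1.41647795e+00 6.12977867e-04
 1.68129920e+00 1.84575629e+00]
{'fovy': 71.67687644654694, 'cx': 278.9991041599198, 'cy': 214.53297634464548, 'R': array([[-1.14193385e-01, -9.93458275e-01, -7.25897492e-04],
       [-9.54800177e-01,  1.09547913e-01,  2.76325672e-01],
       [-2.74438505e-01,  3.22476510e-02, -9.61063783e-01]]), 't': array([0.19854   , 0.44554667, 0.52617909])}
```

View pics/w2.png

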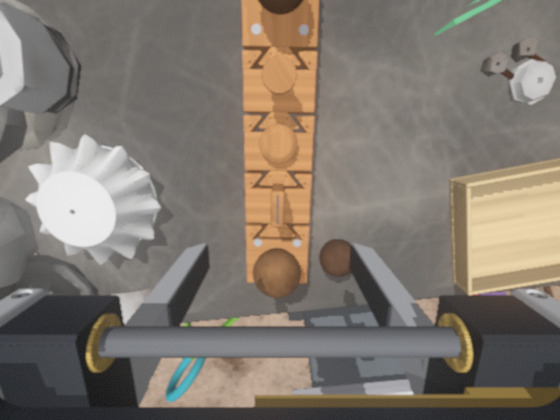

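The wrist view shows the row running straight down the image at about x = 279. The board top is near (278,207), the near knob at (277,272) and a loose ball at (338,258), clear of the fingers. I check the board's position by casting.

Run:
```python
from h import *
c=eyes.get_calibration("wrist"); im=cv2.imread("pics/w2.png")
print("board",cast(c,[(278.5,189),(278.5,226),(271.5,207),(285.5,207)],.086).round(4))
L=cast(c,[(246,170),(249,222),(315,113),(309,222),(244,113)],.036); print(L.round(4))
v=L[1]-L[4];w=L[3]-L[2];print(np.arctan2(-v[1],-v[0]),np.arctan2(-w[1],-w[0]))
cv2.imwrite("pics/w2z.png",cv2.resize(im[100:300,230:330],None,fx=4,fy=3,interpolation=2) if 0 else cv2.resize(im[160:250,230:330],None,fx=6,fy=6,interpolation=2))
```

```text
board [[0.5351 0.1375 0.086 ]
 [0.495  0.1421 0.086 ]
 [0.5168 0.147  0.086 ]
 [0.5151 0.1324 0.086 ]]
[[0.5526 0.1744 0.036 ]
 [0.4881 0.1802 0.036 ]
 [0.6071 0.0877 0.036 ]
 [0.4794 0.1056 0.036 ]
 [0.6163 0.1672 0.036 ]]
-0.10033469156448435 -0.1396608196306453
```

View pics/w2z.png

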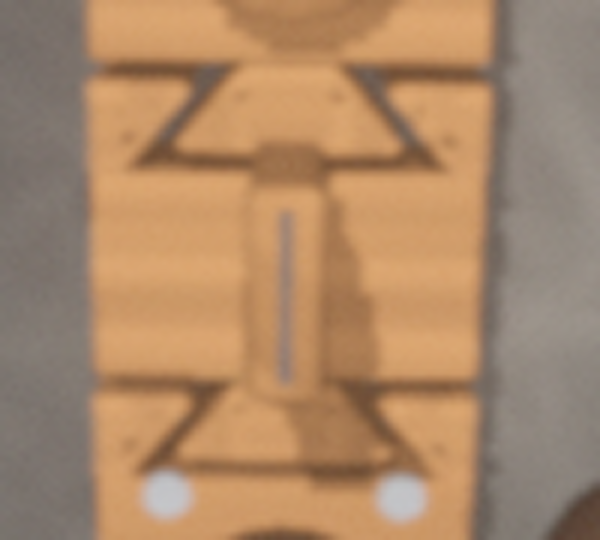

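The board's slot line is vertical at zoom x = 286 (pixel 277,208), so yaw matches the tool and the board is within 2 mm of its centre. Descending.

Request:
carry_out(deltas=[{"dx": 0.1, "dy": 0, "dz": 0.5, "wx": 0, "wy": 0, "wz": 0, "gripper": 0}, {"dx": 0, "dy": 0, "dz": 1, "wx": 0, "wy": 0, "wz": 0, "gripper": 0}, {"dx": 0, "dy": 0, "dz": 1, "wx": 0, "wy": 0, "wz": 0, "gripper": 0}, {"dx": 0, "dy": 0, "dz": 1, "wx": 0, "wy": 0, "wz": 0, "gripper": 0}, {"dx": 0, "dy": 0, "dz": 1, "wx": 0, "wy": 0, "wz": 0, "gripper": 0}, {"dx": 0, "dy": 0, "dz": 1, "wx": 0, "wy": 0, "wz": 0, "gripper": 0}, {"dx": 0, "dy": 0, "dz": 0.8, "wx": 0, "wy": 0, "wz": 0, "gripper": 0}, {"dx": 0, "dy": 0, "dz": 0.6, "wx": 0, "wy": 0, "wz": 0, "gripper": 0}, {"dx": 0, "dy": 0, "dz": 0.5, "wx": 0, "wy": 0, "wz": 0, "gripper": 0}, {"dx": 0, "dy": 0, "dz": 0.4, "wx": 0, "wy": 0, "wz": 0, "gripper": 0}, {"dx": 0, "dy": 0, "dz": 0.15, "wx": 0, "wy": 0, "wz": 0, "gripper": 0}, {"dx": 0, "dy": 0, "dz": 0, "wx": 0, "wy": 0, "wz": 0, "gripper": 0}])

```text
time: 4.78
tool_pos: [0.5141, 0.138, 0.1432]
ee_rot: [3.141, 0.001, -0.118]
wrist_force: [0.2, -0.5, 0.5]
width: 0.0937
finger_force: 0.0
```

Request:
carry_out(deltas=[{"dx": 0, "dy": 0, "dz": 0, "wx": 0, "wy": 0, "wz": 0, "gripper": 130}, {"dx": 0, "dy": 0, "dz": 0, "wx": 0, "wy": 0, "wz": 0, "gripper": 180}, {"dx": 0, "dy": 0, "dz": 0, "wx": 0, "wy": 0, "wz": 0, "gripper": 200}, {"dx": 0, "dy": 0, "dz": 0, "wx": 0, "wy": 0, "wz": 0, "gripper": 215}, {"dx": 0, "dy": 0, "dz": 0, "wx": 0, "wy": 0, "wz": 0, "gripper": 230}, {"dx": 0, "dy": 0, "dz": 0, "wx": 0, "wy": 0, "wz": 0, "gripper": 255}, {"dx": 0, "dy": 0, "dz": 0, "wx": 0, "wy": 0, "wz": 0, "gripper": 255}, {"dx": 0, "dy": 0, "dz": 0, "wx": 0, "wy": 0, "wz": 0, "gripper": 255}, {"dx": 0, "dy": 0, "dz": 0, "wx": 0, "wy": 0, "wz": 0, "gripper": 255}, {"dx": 0, "dy": 0, "dz": 0, "wx": 0, "wy": 0, "wz": 0, "gripper": 255}])

```text
time: 5.62
tool_pos: [0.5143, 0.1383, 0.1436]
ee_rot: [3.141, 0.0, -0.118]
wrist_force: [-0.2, 0.1, -0.3]
width: 0.0303
finger_force: 0.0
```

Request:
carry_out(deltas=[{"dx": 0, "dy": -0.08, "dz": 0, "wx": 0, "wy": 0, "wz": 0, "gripper": 255}, {"dx": 0, "dy": 0, "dz": 0, "wx": 0, "wy": 0, "wz": 0, "gripper": 255}, {"dx": 0, "dy": 0, "dz": 0, "wx": 0, "wy": 0, "wz": 0, "gripper": 255}, {"dx": 0, "dy": 0, "dz": 0, "wx": 0, "wy": 0, "wz": 0, "gripper": 255}, {"dx": 0, "dy": 0, "dz": 0, "wx": 0, "wy": 0, "wz": 0, "gripper": 255}, {"dx": 0, "dy": 0, "dz": 0, "wx": 0, "wy": 0, "wz": 0, "gripper": 255}])

```text
time: 6.12
tool_pos: [0.5146, 0.14, 0.1437]
ee_rot: [-3.141, -0.0, -0.118]
wrist_force: [0.9, 0.6, -0.2]
width: 0.0139
finger_force: 30.0
```

Request:
carry_out(deltas=[{"dx": 0, "dy": 0, "dz": -0.1, "wx": 0, "wy": 0, "wz": 0, "gripper": 255}, {"dx": 0, "dy": 0, "dz": -0.2, "wx": 0, "wy": 0, "wz": 0, "gripper": 255}, {"dx": 0, "dy": 0, "dz": -0.2, "wx": 0, "wy": 0, "wz": 0, "gripper": 255}, {"dx": 0, "dy": 0, "dz": -0.1, "wx": 0, "wy": 0, "wz": 0, "gripper": 255}, {"dx": 0, "dy": 0, "dz": 0, "wx": 0, "wy": 0, "wz": 0, "gripper": 255}])

```text
time: 6.53
tool_pos: [0.5148, 0.1398, 0.1565]
ee_rot: [-3.141, -0.001, -0.118]
wrist_force: [-0.0, -0.5, -2.0]
width: 0.0139
finger_force: 30.0
```

The wrist reads only the block's weight and no side load, so I continue up.

Request:
carry_out(deltas=[{"dx": 0, "dy": 0, "dz": -0.2, "wx": 0, "wy": 0, "wz": 0, "gripper": 255}, {"dx": 0, "dy": 0, "dz": -0.25, "wx": 0, "wy": 0, "wz": 0, "gripper": 255}, {"dx": 0, "dy": 0, "dz": -0.25, "wx": 0, "wy": 0, "wz": 0, "gripper": 255}, {"dx": 0, "dy": 0, "dz": -0.25, "wx": 0, "wy": 0, "wz": 0, "gripper": 255}, {"dx": 0, "dy": 0, "dz": -0.25, "wx": 0, "wy": 0, "wz": 0, "gripper": 255}, {"dx": 0, "dy": 0, "dz": -0.3, "wx": 0, "wy": 0, "wz": 0, "gripper": 255}, {"dx": 0, "dy": 0, "dz": -0.4, "wx": 0, "wy": 0, "wz": 0, "gripper": 255}, {"dx": 0, "dy": 0, "dz": -0.5, "wx": 0, "wy": 0, "wz": 0, "gripper": 255}, {"dx": 0, "dy": 0, "dz": -0.6, "wx": 0, "wy": 0, "wz": 0, "gripper": 255}, {"dx": 0, "dy": 0, "dz": -0.6, "wx": 0, "wy": 0, "wz": 0, "gripper": 255}, {"dx": 0, "dy": 0, "dz": -0.6, "wx": 0, "wy": 0, "wz": 0, "gripper": 255}, {"dx": 0, "dy": 0, "dz": -0.5, "wx": 0, "wy": 0, "wz": 0, "gripper": 255}, {"dx": 0, "dy": 0, "dz": -0.3, "wx": 0, "wy": 0, "wz": 0, "gripper": 255}, {"dx": 0, "dy": 0, "dz": 0, "wx": 0, "wy": 0, "wz": 0, "gripper": 255}])

```text
time: 7.7
tool_pos: [0.5152, 0.14, 0.2581]
ee_rot: [-3.141, -0.004, -0.118]
wrist_force: [-0.4, 0.0, -2.5]
width: 0.014
finger_force: 30.0
```

Run:
```python
from h import *
o=robot.get_obs();print(o["time"],o["tool_pos"],o["ee_rot"],o["wrist_force"],o["wrist_torque"])
im=eyes.snapshot("side"); cv2.imwrite("pics/s2.png",cv2.resize(im[150:300,130:370,::-1],None,fx=3,fy=3))
```

```text
7.7 [0.51522846 0.13997577 0.25806862] [-3.1405967  -0.00387379 -0.11816169] [-0.38371758  0.03263074 -2.49230457] [ 0.06159794  0.00251712 -0.01815286]
```

View pics/s2.png

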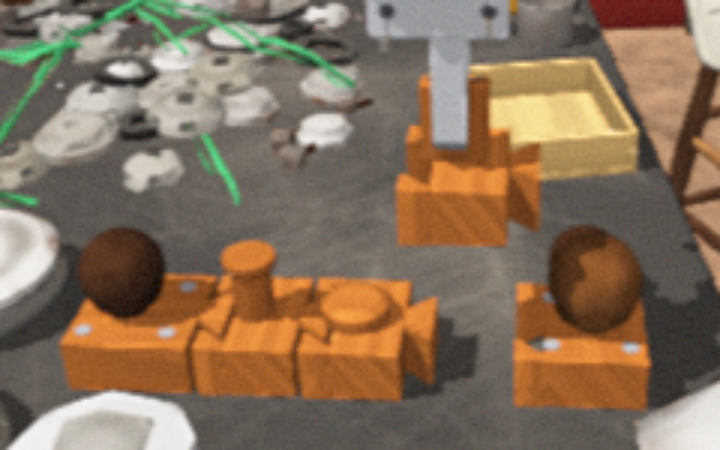

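The block hangs upright and free with its tongue toward the robot, and the other blocks stand in place (disc at (355,310), post at (250,280) in the crop). Carrying it to the tray and aligning with it.

Request:
carry_out(deltas=[{"dx": 0, "dy": 0.3, "dz": 0, "wx": 0, "wy": 0, "wz": 0, "gripper": 255}, {"dx": -0.1, "dy": 0.6, "dz": 0, "wx": 0, "wy": 0, "wz": 0, "gripper": 255}, {"dx": -0.1, "dy": 0.9, "dz": 0, "wx": 0, "wy": 0, "wz": 0, "gripper": 255}, {"dx": -0.1, "dy": 1, "dz": 0, "wx": 0, "wy": 0, "wz": 0, "gripper": 255}, {"dx": -0.1, "dy": 1, "dz": 0, "wx": 0, "wy": 0, "wz": 0, "gripper": 255}, {"dx": -0.1, "dy": 1, "dz": 0, "wx": 0, "wy": 0, "wz": 0, "gripper": 255}, {"dx": -0.1, "dy": 1, "dz": 0, "wx": 0, "wy": 0, "wz": 0, "gripper": 255}, {"dx": -0.1, "dy": 1, "dz": 0, "wx": 0, "wy": 0, "wz": 0, "gripper": 255}, {"dx": -0.1, "dy": 1, "dz": 0, "wx": 0, "wy": 0, "wz": 0, "gripper": 255}, {"dx": -0.1, "dy": 1, "dz": 0, "wx": 0, "wy": 0, "wz": 0, "gripper": 255}, {"dx": -0.1, "dy": 1, "dz": 0, "wx": 0, "wy": 0, "wz": 0, "gripper": 255}, {"dx": -0.1, "dy": 1, "dz": 0, "wx": 0, "wy": 0, "wz": 0, "gripper": 255}, {"dx": -0.1, "dy": 1, "dz": 0, "wx": 0, "wy": 0, "wz": 0, "gripper": 255}, {"dx": -0.1, "dy": 1, "dz": 0, "wx": 0, "wy": 0, "wz": 0, "gripper": 255}, {"dx": -0.1, "dy": 1, "dz": 0, "wx": 0, "wy": 0, "wz": 0, "gripper": 255}, {"dx": -0.1, "dy": 1, "dz": 0, "wx": 0, "wy": 0, "wz": 0, "gripper": 255}, {"dx": -0.1, "dy": 0.7, "dz": 0, "wx": 0, "wy": 0, "wz": 0, "gripper": 255}, {"dx": -0.1, "dy": 0.3, "dz": 0, "wx": 0, "wy": 0, "wz": 0, "gripper": 255}, {"dx": -0.05, "dy": 0, "dz": 0, "wx": 0, "wy": 0, "wz": -0.8, "gripper": 255}, {"dx": 0, "dy": 0, "dz": 0, "wx": 0, "wy": 0, "wz": -0.8, "gripper": 255}])

```text
time: 9.42
tool_pos: [0.4414, -0.1703, 0.2549]
ee_rot: [-3.141, 0.002, 0.077]
wrist_force: [-0.9, 0.2, -2.4]
width: 0.0137
finger_force: 30.0
```

Run:
```python
from h import *
o=robot.get_obs();print(o["time"],o["tool_pos"],o["ee_rot"],o["wrist_force"],o["width"])
im=eyes.snapshot("wrist"); cv2.imwrite("pics/w3.png",im[...,::-1])
```

```text
9.4167 [ 0.44140517 -0.17032444  0.25493796] [-3.14061334e+00  1.50167603e-03  7.67497022e-02] [-0.9129555   0.15470885 -2.36787445] 0.013710926625495608
```

View pics/w3.png

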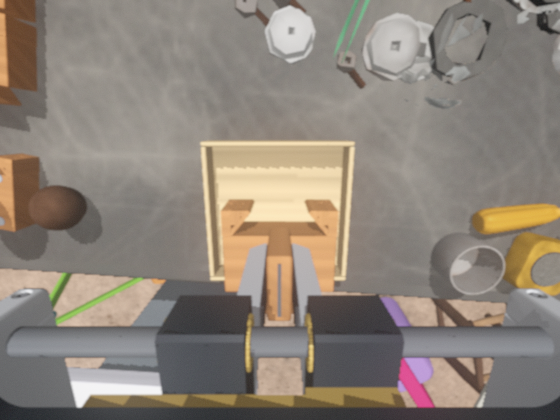

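The wrist view shows the block centred between the tray's side walls and parallel to them. Rim corners are at (202,142), (355,142), (209,281) and (347,281). I check the tray centre from these before lowering.

Run:
```python
from h import *
c=eyes.get_calibration("wrist")
T=cast(c,[(202,142),(355,142),(348,281),(208,281)],.038); print(T.round(4),T.mean(0),np.linalg.norm(T[1]-T[0]),np.linalg.norm(T[2]-T[1]),np.linalg.norm(T[3]-T[2]))
```

```text
[[ 0.5057 -0.0874  0.038 ]
 [ 0.518  -0.239   0.038 ]
 [ 0.365  -0.2544  0.038 ]
 [ 0.352  -0.0954  0.038 ]] [ 0.43517722 -0.16905531  0.038     ] 0.15202725753926544 0.15378863001132959 0.15956796653896146
```

Request:
carry_out(deltas=[{"dx": 0.1, "dy": 0, "dz": 0.3, "wx": 0, "wy": 0, "wz": 0, "gripper": 255}, {"dx": 0, "dy": 0, "dz": 0.6, "wx": 0, "wy": 0, "wz": 0, "gripper": 255}, {"dx": 0, "dy": 0, "dz": 0.7, "wx": 0, "wy": 0, "wz": 0, "gripper": 255}, {"dx": 0, "dy": 0, "dz": 0.7, "wx": 0, "wy": 0, "wz": 0, "gripper": 255}, {"dx": 0, "dy": 0, "dz": 0.6, "wx": 0, "wy": 0, "wz": 0, "gripper": 255}, {"dx": 0, "dy": 0, "dz": 0.5, "wx": 0, "wy": 0, "wz": 0, "gripper": 255}, {"dx": 0, "dy": 0, "dz": 0.5, "wx": 0, "wy": 0, "wz": 0, "gripper": 255}, {"dx": 0, "dy": 0, "dz": 0.4, "wx": 0, "wy": 0, "wz": 0, "gripper": 255}, {"dx": 0, "dy": 0, "dz": 0.3, "wx": 0, "wy": 0, "wz": 0, "gripper": 255}, {"dx": 0, "dy": 0, "dz": 0.2, "wx": 0, "wy": 0, "wz": 0, "gripper": 255}, {"dx": 0, "dy": 0, "dz": 0.1, "wx": 0, "wy": 0, "wz": 0, "gripper": 255}, {"dx": 0, "dy": 0, "dz": 0, "wx": 0, "wy": 0, "wz": 0, "gripper": 255}])

```text
time: 10.47
tool_pos: [0.4445, -0.1697, 0.1575]
ee_rot: [-3.142, 0.0, 0.074]
wrist_force: [0.4, 0.2, -1.7]
width: 0.0139
finger_force: 30.0
```

Request:
carry_out(deltas=[{"dx": 0, "dy": 0, "dz": 0.15, "wx": 0, "wy": 0, "wz": 0, "gripper": 255}, {"dx": 0, "dy": 0, "dz": 0.1, "wx": 0, "wy": 0, "wz": 0, "gripper": 255}, {"dx": 0, "dy": 0, "dz": 0.05, "wx": 0, "wy": 0, "wz": 0, "gripper": 255}, {"dx": 0, "dy": 0, "dz": 0.05, "wx": 0, "wy": 0, "wz": 0, "gripper": 255}, {"dx": 0, "dy": 0, "dz": 0, "wx": 0, "wy": 0, "wz": 0, "gripper": 255}])

```text
time: 10.88
tool_pos: [0.4444, -0.1697, 0.1506]
ee_rot: [3.142, 0.0, 0.074]
wrist_force: [-0.2, 0.5, -2.1]
width: 0.0141
finger_force: 30.0
```

Request:
carry_out(deltas=[{"dx": 0, "dy": 0, "dz": 0.04, "wx": 0, "wy": 0, "wz": 0, "gripper": 255}, {"dx": 0, "dy": 0, "dz": 0.04, "wx": 0, "wy": 0, "wz": 0, "gripper": 255}, {"dx": 0, "dy": 0, "dz": 0, "wx": 0, "wy": 0, "wz": 0, "gripper": 255}])

```text
time: 11.13
tool_pos: [0.4444, -0.1697, 0.149]
ee_rot: [3.142, 0.0, 0.074]
wrist_force: [-0.1, 0.3, -2.2]
width: 0.0141
finger_force: 30.0
```

Request:
carry_out(deltas=[{"dx": 0, "dy": 0, "dz": 0.04, "wx": 0, "wy": 0, "wz": 0, "gripper": 255}, {"dx": 0, "dy": 0, "dz": 0, "wx": 0, "wy": 0, "wz": 0, "gripper": 255}])

```text
time: 11.3
tool_pos: [0.4446, -0.1697, 0.1487]
ee_rot: [3.141, -0.0, 0.074]
wrist_force: [-1.3, -0.6, -0.1]
width: 0.0143
finger_force: 30.0
```

The weight has come off the wrist, so the block stands on the tray floor. I release, then retreat straight up.

Request:
carry_out(deltas=[{"dx": 0, "dy": 0, "dz": 0, "wx": 0, "wy": 0, "wz": 0, "gripper": 200}, {"dx": 0, "dy": 0, "dz": 0, "wx": 0, "wy": 0, "wz": 0, "gripper": 160}, {"dx": 0, "dy": 0, "dz": 0, "wx": 0, "wy": 0, "wz": 0, "gripper": 120}, {"dx": 0, "dy": 0, "dz": 0, "wx": 0, "wy": 0, "wz": 0, "gripper": 120}, {"dx": 0, "dy": 0, "dz": 0, "wx": 0, "wy": 0, "wz": 0, "gripper": 120}, {"dx": 0, "dy": 0, "dz": 0, "wx": 0, "wy": 0, "wz": 0, "gripper": 120}])

```text
time: 11.8
tool_pos: [0.4445, -0.1697, 0.1483]
ee_rot: [3.141, -0.0, 0.074]
wrist_force: [0.5, -0.4, -0.5]
width: 0.0484
finger_force: 0.0
```

Request:
carry_out(deltas=[{"dx": 0, "dy": 0, "dz": -0.2, "wx": 0, "wy": 0, "wz": 0, "gripper": 120}, {"dx": 0, "dy": 0, "dz": -0.4, "wx": 0, "wy": 0, "wz": 0, "gripper": 120}, {"dx": 0, "dy": 0, "dz": -0.6, "wx": 0, "wy": 0, "wz": 0, "gripper": 120}, {"dx": 0, "dy": 0, "dz": -1, "wx": 0, "wy": 0, "wz": 0, "gripper": 120}, {"dx": 0, "dy": 0, "dz": -1, "wx": 0, "wy": 0, "wz": 0, "gripper": 120}, {"dx": 0, "dy": 0, "dz": -1, "wx": 0, "wy": 0, "wz": 0, "gripper": 120}, {"dx": 0, "dy": 0, "dz": -1, "wx": 0, "wy": 0, "wz": 0, "gripper": 120}, {"dx": 0, "dy": 0, "dz": -1, "wx": 0, "wy": 0, "wz": 0, "gripper": 120}, {"dx": 0, "dy": 0, "dz": -0.5, "wx": 0, "wy": 0, "wz": 0, "gripper": 120}, {"dx": 0, "dy": 0, "dz": 0, "wx": 0, "wy": 0, "wz": 0, "gripper": 120}])

```text
time: 12.63
tool_pos: [0.4454, -0.1702, 0.2859]
ee_rot: [3.138, -0.006, 0.074]
wrist_force: [0.2, 0.5, 1.3]
width: 0.0497
finger_force: 0.0
```

Run:
```python
from h import *
o=robot.get_obs();print(o["time"],o["tool_pos"],o["wrist_force"],o["width"])
a=eyes.snapshot("side")[150:300,130:370]; b=eyes.snapshot("wrist")
cv2.imwrite("pics/f.png",np.hstack([cv2.resize(a,(400,250)),cv2.resize(b,(400,300))[:250]])[...,::-1])
```

```text
12.6333 [ 0.44543113 -0.17016183  0.28590402] [0.17119636 0.48442412 1.30393308] 0.04967592699874369
```

View pics/f.png

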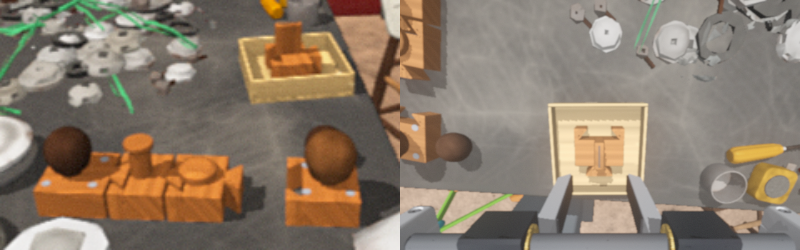

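The block stands upright and centred in the tray (side view (290,60), wrist view (600,155)). The row's other blocks are unmoved and the gripper is clear, so I hand in.

```bash
python3 -c "
from bench import robot
print(robot.close_job())"
```

```text
the job is handed in; nothing more can be done
None
```

The card block was lifted straight out of the row and now stands upright in the plywood tray; the other row blocks look unmoved in the final pictures, and the job is handed in at about 12.7 s.

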